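# Slide a cell tray up the sloping charger and latch its gate

### The arm

A 7-joint arm with a two-finger parallel gripper is mounted at the origin on a cart in front of the work surface, level with it; the furniture and walls round the work are solid. World frame = base frame: x ahead of the robot, y to its left, z up, the work surface at z = 0. Lengths are in m, angles in degrees, forces in N, time in s.
With the tool pointing down it reaches from about 0.4 to 0.925 m from the base axis. Payload 5.6 kg.
Tool frame: the origin (TCP) lies on the centre line of the jaws, within the pads' length; the fingertips stand 8 mm ahead of it and the grasp point (between the pads) lies 11 mm behind it; z points along the fingers, y is the line along which they close (so a half turn about z gives the same grasp; the last joint's range is limited). The gripper opens to 85 mm and grips with 20 to 120 N. Pads are 22 mm wide; open, the fingers measure 114 mm over their backs; the gripper's body (76 mm by 85 mm) begins 54 mm behind the grasp point. The pads swing forward as they close: fully open they stand 13 mm farther back than shut.
Start: joints at [-65.718, 26.786, -0.665, 91.828, 0.344, 61.387, -3.226], TCP at [0.293, 0.58, 0.239] pointing down, gripper open.
Joint ranges: [-144.91, 144.91], [-17.63, 115.5], [-89.93, 88.59], [15.96, 139.68], [-74.01, 254.01], [8.47, 105.57], [-167.45, 167.45]. Speed limits (degrees/s): [147.25, 147.25, 180, 180, 180, 180, 180].

### API

Orientations are given as a 3x3 rotation matrix whose columns are the frame's x, y, z axes.
In Python, from bench import r gives the robot as it stands. The module is installed in compiled form; this text tells all that it offers.
- The arm moves only by the tool jog_arm, never from a script. Its argument "moves" is one flat list of numbers, 7 for each row, row after row: the opening, from 0 (shut) to 1 (fully open), then the shift along the tool's x, y, z in cm, then the turn, a rotation vector about the tool's x, y, z in degrees. In form: [claw, x, y, z, ax, ay, az, claw, x, y, z, ax, ay, az, ...]. A call has 1 to 10 rows; each row is the pose to reach, as a shift and turn from the pose commanded when the call began, along the tool's axes at that moment; what a row does not reach only later rows make up. A row lasts 1/10 s, in which the tool goes at most 50 mm and 8.59 degrees, less where a joint would pass 70% of its speed; a pose out of reach is approached as far as the arm can. A call with a gripper value outside its range is refused whole. The fingers move at their own pace and stop on an object; "newtons" is the grip in N (left out, the last holds). Time passes only in rows, so rows that repeat a pose let the fingers close. It gives the time, the measured TCP pose, the force, the opening and the grip force at its end, in the units of the state.
- r.sense(): the state, without advancing time (a new reading comes with each control period).
- r.read_camera(name): name is "side" or "top"; returns the picture (400x640x3 uint8, red, green, blue); there is no depth.
- r.camera_info(name): a dict with "fx", "fy", "cx", "cy" (pixels), "dist" ([k1, k2, p1, p2, k3] as OpenCV has them; the pictures are not rectified), "world_to_cam" (4x4, takes a point from world to camera coordinates). Camera axes: x right, y down, z forward; pixel columns grow to the right and rows downward; lengths in m; the calibration is good to about 2 mm. A picture is of the moment at which its call begins. camera_info takes no time and is no camera call.
- r.hand_in(): hands the job in; it is judged then, once.
Trained networks look in the newest picture that a camera, given by its name, has taken for a name from the list of things; names that differ only in an ending like _2 or _b are one class to them, and where a whole thing is asked for, a point or a joint stands for the part that bears it (a point fixed in the world has none). Each returns a list of dicts, best first, with "score" (0 to 1); they miss things now and then, are a little off and sometimes report something else, mostly with a low value. They report only what shows in the picture. A call takes as long as a camera call. They do not tell look-alikes from the thing itself.
- r.spot_in(camera, name): "xyz" ([x, y, z] in m, in the coordinates of the camera as it stood for that picture, good to about 4 mm: the middle of the surface that is visible of it).
- r.place_of(camera, name): "xyz" ([x, y, z] in m, in the coordinates of the camera as it stood for that picture, good to about 4 mm: a listed point, or the origin of a listed thing).
The state is a dict: "clock": time; "joint_pos": joint angles; "joint_velocities": joint speeds; "effort": joint torques, N m; "position": TCP position; "tcp_rot": TCP orientation; "wrist_force": force on the tool from outside, world axes, zero at the start; "wrist_torque": the same for the moment, N m; "grip_width": finger opening in m; "finger_force": force on a finger pad.
Only numpy, scipy, OpenCV 4.12 (cv2) and the standard library are available. Lean on these libraries where they do the work, as an engineer would, in place of code of your own. Each camera call takes 0.05 s, during which the arm holds its last target. There are 200 camera calls.

### The job

Put the black tray of cells into the blue sloping charger: set it between the rails on the lower end of the ramp, either end first, and push it up under the black hood until it is right against the stop at the top. Then push the gate with the orange thumb plate fully across behind it until the brass catch snaps in. Keep the tray upright, leave it and the gate that way, and do not disturb the other things on the bench.

Things in the scene. Friction and masses are not known exactly. Their poses are not given: they have to be found in the camera images.
- tray_mid (a point): Loose open black battery tray with four cells lying in it, 62 (its x) x 96 (its y) x 22 mm high (its z up), walls 2 mm, about 0.1 kg; starts flat on the bench. Given point: the centre of the tray, 11 mm above its underside. It can be gripped across its 62 mm width by the two long walls.
- lane: Ramp of the charger, a blue wedge fixed to the bench. Origin: middle of its lower edge, on the ramp surface, 2 mm above the bench; x runs up the 10 degree slope, y left across it, z square to its surface. Ramp 96 mm wide; two rails 9 mm high on it, 66 mm apart inside, flaring to about 88 mm at the foot over x = 0 to 63 mm, open at the gate (x = 92 to 107 mm).
- stop_face (a point): Middle of the face of the grey stop with brass contacts at the top of the ramp, under the hood: lane x = 203.5, z = 11 mm; axes of the lane. A tray against it has its centre at lane x = 155.5 mm, its rear end at 107.5 mm.
- hood_edge (a point): Middle of the lower front edge of the black hood's roof, on its top: lane x = 151, z = 32 mm; axes of the lane. The hood covers the ramp from there up, 28 mm clear inside, so the rear 43 mm of a home tray stays in the open.
- gate_tip (a point): Inner end of the gate, a flat steel bar on the right of the ramp, moves with it. The bar is at lane x = 96 to 104 mm, z up to 24 mm; open, its tip is at y = -35 mm or up to 10 mm farther out. It clears the rear of a home tray by 3.5 mm and strikes one that is not home. It runs on a wing (x = 76 to 124, y to -150 mm) under a bridge 30 mm high (x = 89 to 111, y = -39 to -50 mm).
- gate_tab (a point): Centre of the orange upright thumb plate on the gate's outer (right) end; moves with the gate; axes of the lane. Plate: 32 mm (lane x) x 8 mm thick (lane y), from 22 to 52 mm above the ramp surface; this point is at lane x = 100, z = 38 mm; y = -128 to -138 mm with the gate open, about -62 mm shut. Below the plate, up to z = 13 mm, lies the brass catch: push the plate above that.
- gate (a joint): Travel of the gate to the left across the ramp (lane +y), m: -0.010 to 0 open (at 0 its tip is 2 mm clear of the rail), 0.0665 hard against its end. It resists with about 4 to 5 N and stays where it is left. The catch drops in at about 0.065.
- catch (a joint): Angle of the brass spring catch on the wing, rad: about 0 while it rides on the side of the gate's bar, 0.18 when it has snapped in behind the bar's outer end. It needs no handling.
- meter: Bystander, loose: multimeter in a red holster, 155 x 70 x 45 mm. Origin at the middle of its underside.
- pliers: Bystander, loose: blue-handled pliers lying flat, 139 x 50 x 10 mm. Origin at the middle of its underside.
- keys: Bystander, loose: orange folding hex key set, 26 x 92 x 22 mm. Origin at the middle of its underside.
- driver: Bystander, loose: screwdriver with yellow handle, 21 x 165 x 20 mm. Origin at the middle of its underside.
- pack: Bystander, loose: black and yellow battery pack with a yellow plug, 40 x 148 x 26 mm. Origin at the middle of its underside.
- tape: Bystander, loose: roll of black tape lying flat, 68 x 68 x 18 mm. Origin at the middle of its underside.
There are look-alikes about, which are no part of the job. What is shaped like the part that bears tray_mid but purple is not meant.

How it is judged (in metres and radians):
On the way, in this order (a step that is already met when the one before it is completed fails the run):
1. the tray lies on the lower, open part of the ramp (x of tray_mid in the frame of lane between 0.03 and 0.115 m and y of tray_mid in the frame of lane between -0.02 and 0.02 m and z of tray_mid in the frame of lane between 0.005 and 0.018 m and angle between the y axis of tray_mid and the x axis of lane, either way round below 0.35 rad), for 0.1 s.
2. the tray is up the ramp against the stop (within 4 mm) with the gate still open (x of tray_mid in the frame of lane between 0.1515 and 0.1585 m and y of tray_mid in the frame of lane between -0.006 and 0.006 m and z of tray_mid in the frame of lane between 0.007 and 0.015 m and angle between the y axis of tray_mid and the x axis of lane, either way round below 0.08 rad and value of joint gate below 0.03 m), for 0.2 s.
3. the gate is shut behind it and the catch has snapped in (value of joint gate above 0.0635 m and value of joint catch above 0.13 rad), for 0.2 s.
At the end, for the whole second after the job is handed in: the tray lies flat on the ramp between the rails, straight within 0.08 rad and its leading end within 4 mm of the stop, at rest; the gate is shut by more than 63.5 mm and the catch is in behind it (over 0.13 rad) (all of step 3 and x of tray_mid in the frame of lane between 0.1515 and 0.1585 m and y of tray_mid in the frame of lane between -0.006 and 0.006 m and z of tray_mid in the frame of lane between 0.007 and 0.015 m and angle between the y axis of tray_mid and the x axis of lane, either way round below 0.08 rad and linear speed of tray below 0.01 m/s); the robot touches nothing.
It fails at once if the tray is tipped by more than 0.7 rad (angle between tray_mid's own z axis and vertical above 0.7 rad).
It fails at once if a bystander is moved by more than 30 mm (distance of any of meter, pliers, keys, driver, pack, tape from where it was at the start of the episode above 0.03 m).
It also fails if it takes over 54 s, if anything falls off the work surface, if the arm or the gripper's body presses on something with over 40 N, if the wrist force passes 120 N, or if a joint passes its speed limit or range.

## Working session

There is one attempt and no reset: what is moved stays moved. The work goes in short steps, Python scripts to look and compute and a tool call to move; the robot and the scene stay as the last step left them, time stands still between calls to the robot, and variables do not carry over. Pictures are saved under pics/ and viewed, at most 10 in all, crops included, and the job is handed in when it is done.

Besides the shell and the picture viewer there is one more tool, called after "Emit:" as name(argument=value, ...), one argument or row to a line, values as JSON. jog_arm: Moves the arm, as the interface text tells. Its arguments: {"type":"object","properties":{"moves":{"type":"array"},"newtons":{"type":"number"}},"required":["moves"]}

```bash
mkdir -p pics; cat > h.py <<'E'
import numpy as np, cv2
from bench import r
def w(cam,p):
    T=np.linalg.inv(np.array(r.camera_info(cam)["world_to_cam"])); return (T@np.r_[p,1])[:3]
def px(cam,P):
    c=r.camera_info(cam);T=np.array(c["world_to_cam"]);K=np.array([[c["fx"],0,c["cx"]],[0,c["fy"],c["cy"]],[0,0,1.]])
    return cv2.projectPoints(np.array(P,float).reshape(-1,3),cv2.Rodrigues(T[:3,:3])[0],T[:3,3],K,np.array(c["dist"],float))[0].reshape(-1,2)
def ray(cam,uv,z):
    c=r.camera_info(cam);T=np.linalg.inv(np.array(c["world_to_cam"]));K=np.array([[c["fx"],0,c["cx"]],[0,c["fy"],c["cy"]],[0,0,1.]])
    n=cv2.undistortPoints(np.array(uv,float).reshape(-1,1,2),K,np.array(c["dist"],float)).reshape(-1,2)
    d=np.c_[n,np.ones(len(n))]@T[:3,:3].T; o=T[:3,3]; return o+d*((z-o[2])/d[:,2])[:,None]
def save(cam,name):
    im=r.read_camera(cam); cv2.imwrite(f"pics/{name}.png",im[:,:,::-1]); return im
E
python3 - <<'E'
from h import *
np.set_printoptions(precision=4,suppress=True)
a=save("top","t0");b=save("side","s0")
for cam in("top","side"):
    for n in("tray_mid","lane","stop_face","hood_edge","gate_tip","gate_tab"):
        for d in r.place_of(cam,n)[:3]:
            p=w(cam,d["xyz"]); print(cam,n,round(d["score"],2),p,px(cam,p)[0].round())
s=r.sense();print(s["clock"],s["position"],s["tcp_rot"])
E
```

```text
top tray_mid 0.97 [0.5328 0.1685 0.0123] [243. 191.]
top tray_mid 0.59 [ 0.347  -0.142   0.0086] [351. 258.]
top tray_mid 0.28 [ 0.5227  0.393  -0.0001] [166. 195.]
top lane 0.93 [ 0.4617 -0.0181  0.0033] [308. 217.]
top stop_face 0.81 [ 0.6635 -0.0492  0.0541] [319. 144.]
top hood_edge 0.88 [ 0.6048 -0.0383  0.0588] [315. 165.]
top gate_tip 0.68 [ 0.5539 -0.0644  0.0309] [324. 184.]
top gate_tab 0.68 [ 0.5337 -0.1581  0.059 ] [358. 191.]
side tray_mid 0.76 [0.5345 0.1741 0.0104] [282. 246.]
side tray_mid 0.57 [ 0.3461 -0.1398  0.0126] [392. 219.]
side lane 0.63 [ 0.4654 -0.0107  0.006 ] [337. 228.]
side stop_face 0.8 [ 0.6565 -0.0416  0.051 ] [287. 198.]
side hood_edge 0.74 [ 0.6048 -0.0318  0.0589] [300. 200.]
side gate_tip 0.62 [ 0.5558 -0.0665  0.033 ] [319. 207.]
side gate_tip 0.25 [ 0.6993 -0.2615  0.002 ] [311. 189.]
side gate_tab 0.69 [ 0.5366 -0.1526  0.063 ] [338. 191.]
0.7 [0.2926 0.5805 0.2393] [[-0.893   0.4501  0.    ]
 [ 0.4501  0.893   0.0001]
 [ 0.      0.0001 -1.    ]]
```

View pics/t0.png

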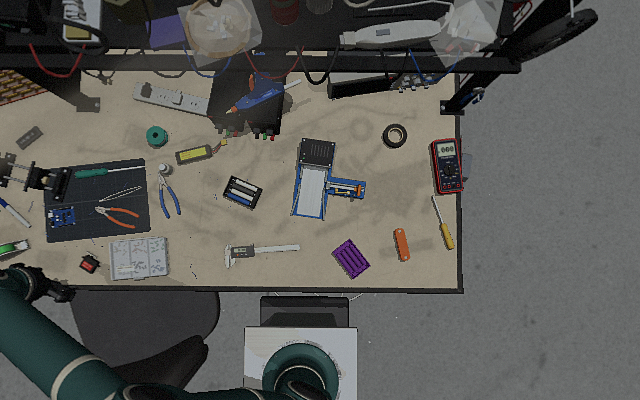

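View pics/s0.png

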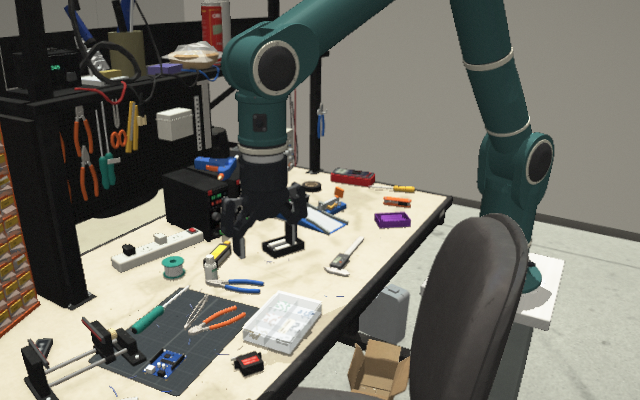

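The top view shows two tray shapes: a black one with cells at (243,191) and a purple empty one at (351,258). The black one fits the description. The charger foot is at about (308,217), the hood at (316,152) and the orange tab at (358,190). I'll confirm in an enlarged crop.

```bash
python3 - <<'E'
from h import *
im=cv2.imread("pics/t0.png")[128:228,215:375]
cv2.imwrite("pics/c0.png",cv2.resize(im,None,fx=5,fy=5,interpolation=cv2.INTER_CUBIC))
E
```

```text
(no output)
```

View pics/c0.png

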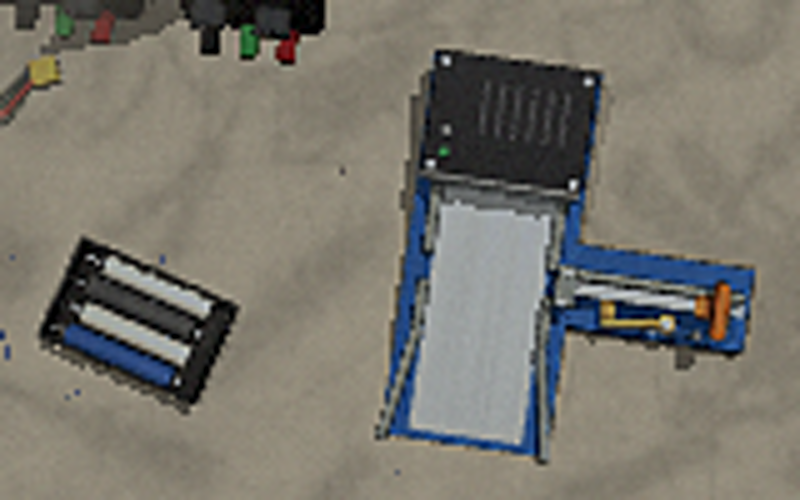

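The crop confirms it: black tray, four cells, corners at about (85,240), (238,305), (190,408) and (42,340) in the crop. The gate is open, with its tab at crop (721,311).

```bash
cat >> h.py <<'E'
def laneR(yaw):
    c,s=np.cos(yaw),np.sin(yaw); a=np.radians(10)
    return np.array([[c,-s,0],[s,c,0],[0,0,1]])@np.array([[np.cos(a),0,-np.sin(a)],[0,1,0],[np.sin(a),0,np.cos(a)]])
E
python3 - <<'E'
from h import *
from scipy.optimize import least_squares
np.set_printoptions(precision=4,suppress=True)
def c2p(q): return (np.array(q,float)+.5)/5-.5+[215,128]
# tray: fit rectangle of top rim z=.022
obs=c2p([[85,240],[238,305],[190,408],[42,340]])
P=ray("top",obs,0.022); print(P, np.linalg.norm(P-np.roll(P,-1,0),axis=1))
def rect(v):
    c,s=np.cos(v[2]),np.sin(v[2]);R=np.array([[c,-s],[s,c]])
    L=np.array([[31,48],[31,-48],[-31,-48],[-31,48]])/1000
    return np.c_[L@R.T+v[:2],np.full(4,.022)]
f=least_squares(lambda v:(px("top",rect(v))-obs).ravel(),[.535,.17,0.0]);print("tray",f.x,np.degrees(f.x[2]),f.fun.round(1))
pts=np.array([[0,48,0],[0,-48,0],[151,48,32],[151,-48,32],[124,-150,0],[76,-150,0]])/1000
o=c2p([[388,432],[535,452],[428,175],[578,190],[755,268],[742,352]])
net={"top":{(0,0,0):[.4617,-.0181,.0033],(.151,0,.032):[.6048,-.0383,.0588],(.2035,0,.011):[.6635,-.0492,.0541]},"side":{(0,0,0):[.4654,-.0107,.006],(.151,0,.032):[.6048,-.0318,.0589],(.2035,0,.011):[.6565,-.0416,.051]}}
def res(v,full=True):
    R=laneR(v[2]);t=np.r_[v[:2],.002]
    a=(px("top",pts@R.T+t)-o).ravel()
    b=[]
    for cam in net:
        for k,q in net[cam].items(): b+=list((R@np.array(k)+t-q)/.003*.7)
    return np.r_[a/0.7,b]
f=least_squares(res,[.462,-.015,-.15],loss="soft_l1");print("lane",f.x,np.degrees(f.x[2]),res(f.x)[:12].reshape(-1,2).round(1));v=f.x
R=laneR(v[2]);t=np.r_[v[:2],.002];print(((np.array(res(v)[12:])*3/.7).reshape(-1,3)).round(1))
for n,q in dict(tip=[.5539,-.0644,.0309],tab=[.5337,-.1581,.059],tab2=[.5366,-.1526,.063]).items():print(n,R.T@(np.array(q)-t)*1000)
for n in("meter","pliers","keys","driver","pack","tape"):
    for d in r.place_of("top",n)[:2]: print(n,round(d["score"],2),w("top",d["xyz"]),px("top",w("top",d["xyz"])).round())
c=np.linalg.inv(np.array(r.camera_info("top")["world_to_cam"]));print(c[:3,3])
E
```

```text
[[0.577  0.2    0.022 ]
 [0.5406 0.112  0.022 ]
 [0.4816 0.1382 0.022 ]
 [0.5195 0.2232 0.022 ]] [0.0952 0.0646 0.093  0.062 ]
tray [ 0.5297  0.1684 -0.4041] -23.155061004758707 [-0.1 -0.  -0.   0.5  0.6 -0.2 -0.5 -0.2]
lane [ 0.4641 -0.0167 -0.1359] -7.7877407471091855 [[-2.2 -0.2]
 [ 3.   1.1]
 [-3.9 -1. ]
 [ 2.   1.8]
 [-0.1 -0. ]
 [-0.1 -0.3]]
[[ 2.4  1.4 -1.3]
 [ 1.1  2.2  0.9]
 [-2.7  5.6 -5.9]
 [-1.3 -6.  -4. ]
 [ 1.1 -4.3  0.8]
 [ 4.3 -2.  -2.8]]
tip [ 99.0042 -35.1331  11.8887]
tab [  96.6779 -130.706    40.8324]
tab2 [  99.4681 -124.8638   44.4021]
meter 0.76 [ 0.6087 -0.4131  0.0016] [[445. 168.]]
pliers 0.57 [0.522  0.3883 0.    ] [[167. 195.]]
keys 0.8 [ 0.3874 -0.2877 -0.001 ] [[402. 244.]]
driver 0.74 [ 0.4533 -0.3965  0.0014] [[439. 221.]]
pack 0.89 [ 0.6484  0.2897 -0.0026] [[203. 152.]]
tape 0.65 [ 0.7029 -0.2696  0.0013] [[395. 135.]]
tape 0.22 [ 0.4598 -0.0172  0.0019] [[307. 218.]]
[ 0.3847 -0.029   1.4965]
```

```bash
cat >> h.py <<'E'
from scipy.spatial.transform import Rotation as Ro
V=[.4638,-.0170,-.1396]   # lane x,y,yaw
def down(yaw): # tool z down, tool y at yaw(deg)
    a=np.radians(yaw); y=np.array([np.cos(a),np.sin(a),0]); z=np.array([0,0,-1.]); return np.c_[np.cross(y,z),y,z]
def lanetool(): # tool z = -lane z, tool y = -lane y
    R=laneR(V[2]); y=-R[:,1]; z=-R[:,2]; return np.c_[np.cross(y,z),y,z]
def lp(*p): return laneR(V[2])@np.array(p,float)/1000+np.r_[V[:2],.002]
def inl(P): return laneR(V[2]).T@(np.array(P)-np.r_[V[:2],.002])*1000
def plan(P,R,s=None):
    s=s or r.sense(); A=np.array(s["tcp_rot"])
    print("cm",(A.T@(np.array(P)-s["position"])*100).round(2),"deg",Ro.from_matrix(A.T@R).as_rotvec(degrees=True).round(2))
E
python3 - <<'E'
from h import *
plan([.531,.1688,.12],down(-23.2))
E
```

```text
cm [-39.82 -26.03  11.93] deg [ 0.   -0.   86.45]
```

Emit:
jog_arm(
  moves=[1, -39.8, -26.0, 11.9, 0, 0, 86.4, 1, -39.8, -26.0, 11.9, 0, 0, 86.4, 1, -39.8, -26.0, 11.9, 0, 0, 86.4, 1, -39.8, -26.0, 11.9, 0, 0, 86.4, 1, -39.8, -26.0, 11.9, 0, 0, 86.4, 1, -39.8, -26.0, 11.9, 0, 0, 86.4, 1, -39.8, -26.0, 11.9, 0, 0, 86.4, 1, -39.8, -26.0, 11.9, 0, 0, 86.4, 1, -39.8, -26.0, 11.9, 0, 0, 86.4, 1, -39.8, -26.0, 11.9, 0, 0, 86.4],
)

```text
clock: 2.0
position: [0.5322, 0.1662, 0.1201]
tcp_rot: [[0.393, 0.919, 0.001], [0.919, -0.393, -0.0], [-0.0, 0.001, -1.0]]
wrist_force: [-0.1, 0.6, 0.6]
grip_width: 0.0854
finger_force: 0.0
```

```bash
python3 - <<'E'
from h import *
plan([.531,.1688,.016],down(-23.2))
E
```

```text
cm [ 0.19 -0.22 10.41] deg [0.05 0.01 0.04]
```

Emit:
jog_arm(
  moves=[1, 0.2, -0.2, 5.0, 0, 0, 0, 1, 0.2, -0.2, 8.0, 0, 0, 0, 1, 0.2, -0.2, 10.4, 0, 0, 0, 1, 0.2, -0.2, 10.4, 0, 0, 0, 1, 0.2, -0.2, 10.4, 0, 0, 0],
)

```text
clock: 2.5
position: [0.5301, 0.1717, 0.0166]
tcp_rot: [[0.386, 0.923, -0.0], [0.923, -0.386, -0.0], [-0.0, -0.0, -1.0]]
wrist_force: [-0.7, -0.3, -0.4]
grip_width: 0.0854
finger_force: 0.0
```

```bash
python3 - <<'E'
from h import *
im=save("side","s1")
u=px("side",r.sense()["position"])[0].astype(int);print(u,r.sense()["wrist_force"])
c=im[u[1]-65:u[1]+45,u[0]-75:u[0]+75,::-1];cv2.imwrite("pics/c1.png",cv2.resize(c,None,fx=5,fy=5,interpolation=cv2.INTER_CUBIC))
E
```

```text
[283 243] [0.08522918 0.23861496 0.10146796]
```

View pics/c1.png

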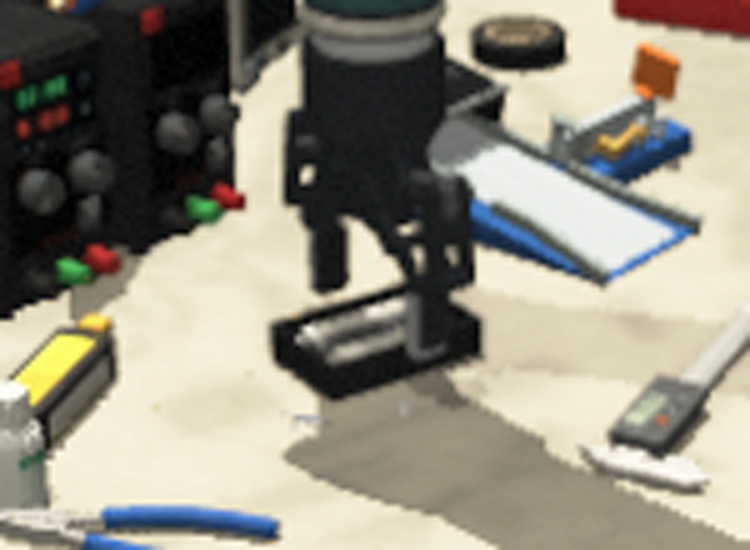

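```bash
python3 - <<'E'
from h import *
s=r.sense();p=np.array(s["position"]);A=np.array(s["tcp_rot"])
def cr(q):
    return ((q-np.array([283-75,243-65]))*5).round()
print(p,p+A[:,1]*.0427,p-A[:,1]*.0427)
for k in(-.0427,.0427):
  print(k,[cr(px("side",p+A[:,1]*k+A[:,0]*x-[0,0,h])[0]) for x in(-.011,.011) for h in (-0.01,0,.008)])
a=np.radians(-23.2);R=down(-23.2)
for z in(0,.022):
  print(z,[cr(px("side",np.r_[.5297,.1684,z]+R@[x,y,0])[0]) for x,y in((.048,.031),(.048,-.031),(-.048,-.031),(-.048,.031))])
E
```

```text
[0.53079567 0.17198477 0.01740129] [0.57019027 0.15551198 0.01745882] [0.49140108 0.18845755 0.01734376]
-0.0427 [array([440., 336.]), array([440., 353.]), array([440., 366.]), array([405., 347.]), array([405., 364.]), array([406., 378.])]
0.0427 [array([350., 278.]), array([350., 295.]), array([350., 308.]), array([316., 289.]), array([316., 305.]), array([317., 318.])]
0 [array([276., 358.]), array([339., 402.]), array([489., 353.]), array([424., 311.])]
0.022 [array([275., 321.]), array([338., 365.]), array([489., 316.]), array([423., 276.])]
```

The side crop shows the fingers straddling the long walls: the near finger's tip is at about (425,358), level with the TCP, and the tray corners match the projection.

Emit:
jog_arm(
  moves=[1, 0, 0, 0.2, 0, 0, 0, 0, 0, 0, 0.2, 0, 0, 0, 0, 0, 0, 0.2, 0, 0, 0, 0, 0, 0, 0.2, 0, 0, 0, 0, 0, 0, 0.2, 0, 0, 0, 0, 0, 0, 0.2, 0, 0, 0, 0, 0, 0, 0.2, 0, 0, 0, 0, 0, 0, 0.2, 0, 0, 0],
  newtons=30,
)

```text
clock: 3.35
position: [0.5306, 0.1721, 0.0155]
tcp_rot: [[0.386, 0.923, 0.002], [0.923, -0.386, 0.001], [0.002, 0.001, -1.0]]
wrist_force: [-1.8, -0.4, 6.4]
grip_width: 0.0614
finger_force: 32.2
```

Emit:
jog_arm(
  moves=[0, 0, 0, -2, 0, 0, 0, 0, 0, 0, -5, 0, 0, 0, 0, 0, 0, -9, 0, 0, 0, 0, 0, 0, -9, 0, 0, 0, 0, 0, 0, -9, 0, 0, 0],
)

```text
clock: 3.85
position: [0.5302, 0.1722, 0.1053]
tcp_rot: [[0.386, 0.923, 0.002], [0.923, -0.386, 0.001], [0.002, 0.001, -1.0]]
wrist_force: [-0.1, 0.1, -0.1]
grip_width: 0.061
finger_force: 34.1
```

```bash
python3 - <<'E'
from h import *
np.set_printoptions(precision=4,suppress=True)
s=r.sense();print(s["position"],s["grip_width"],s["wrist_force"])
save("top","t1")
for n in("lane","hood_edge","stop_face","gate_tab","gate_tip","tray_mid"):
    for d in r.place_of("top",n)[:1]: p=w("top",d["xyz"]);print(n,p,inl(p).round(1),round(d["score"],2))
plan(lp(60-3,0,80),lanetool())
print(lp(60,0,19),lanetool())
im=cv2.imread("pics/t1.png")[130:230,270:370]
cv2.imwrite("pics/c2.png",cv2.resize(im,None,fx=6,fy=6,interpolation=cv2.INTER_CUBIC))
E
```

```text
[0.5302 0.1722 0.1053] 0.061030347788152695 [-0.1399  0.1342 -0.0649]
lane [ 0.4634 -0.0183  0.0027] [-0.1 -1.3  0.7] 0.77
hood_edge [ 0.6051 -0.035   0.0576] [149.9   1.9  30.1] 0.76
stop_face [ 0.6584 -0.0452  0.052 ] [202.4  -0.8  15.1] 0.59
gate_tab [ 0.5317 -0.1582  0.059 ] [  95.5 -130.4   41. ] 0.7
gate_tip [ 0.5507 -0.065   0.0323] [ 96.6 -35.4  13.7] 0.59
tray_mid [0.5273 0.1736 0.1006] [ 52.9 197.5  90.7] 0.86
cm [-18.84   5.31   1.29] deg [-6.57  8.63 75.1 ]
[ 0.519  -0.0248  0.0311] [[ 0.9752 -0.1391  0.172 ]
 [-0.137  -0.9903 -0.0242]
 [ 0.1736 -0.     -0.9848]]
```

View pics/c2.png

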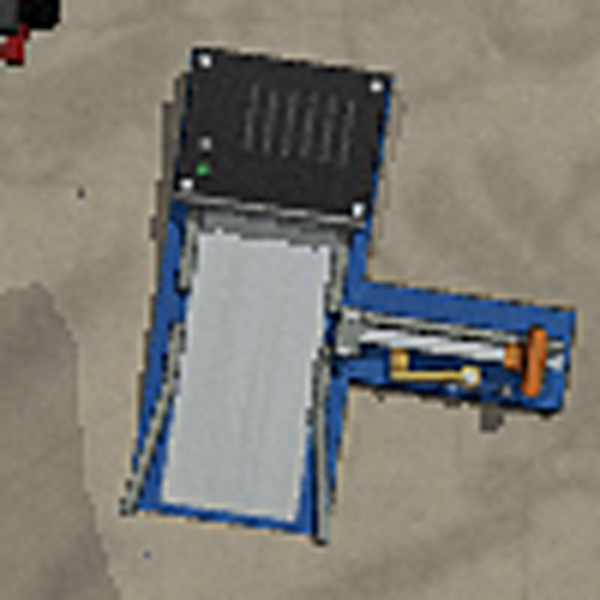

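The crop shows the empty ramp: rail feet at about (130,510) and (322,540), upper rails near (190,270) and (338,290), gate open. I'll check the centreline from these.

```bash
python3 - <<'E'
from h import *
np.set_printoptions(precision=1,suppress=True)
def at(q,zl):
    uv=(np.array(q,float)+.5)/6-.5+[270,130]
    a=inl(ray("top",[uv],0.0)[0]);b=inl(ray("top",[uv],0.1)[0]);return a+(b-a)*(zl-a[2])/(b[2]-a[2])
for n,q,z in(("footL",(130,510),9),("footR",(322,540),9),("upL",(190,270),9),("upR",(338,290),9),("hoodL",(180,200),32),("hoodR",(367,220),32),("hoodbackL",(193,48),32),("hoodbackR",(392,75),32),("wing1",(575,310),0),("wing2",(560,410),0),("tab",(537,362),52)):print(n,at(q,z))
E
```

```text
footL [-0.6 45.9  9. ]
footR [ -1.  -46.5   9. ]
upL [116.6  34.3   9. ]
upR [117.6 -36.2   9. ]
hoodL [149.1  42.7  32. ]
hoodR [152.8 -44.5  32. ]
hoodbackL [219.3  47.   32. ]
hoodbackR [220.5 -45.8  32. ]
wing1 [ 124.5 -148.8    0. ]
wing2 [  76.5 -149.2    0. ]
tab [ 100.5 -131.    52. ]
```

Emit:
jog_arm(
  moves=[0, -18.8, 5.3, 1.3, -6.6, 8.6, 75.1, 0, -18.8, 5.3, 1.3, -6.6, 8.6, 75.1, 0, -18.8, 5.3, 1.3, -6.6, 8.6, 75.1, 0, -18.8, 5.3, 1.3, -6.6, 8.6, 75.1, 0, -18.8, 5.3, 1.3, -6.6, 8.6, 75.1, 0, -18.8, 5.3, 1.3, -6.6, 8.6, 75.1, 0, -18.8, 5.3, 1.3, -6.6, 8.6, 75.1, 0, -18.8, 5.3, 1.3, -6.6, 8.6, 75.1, 0, -18.8, 5.3, 1.3, -6.6, 8.6, 75.1, 0, -18.8, 5.3, 1.3, -6.6, 8.6, 75.1],
)

```text
clock: 5.2
position: [0.5055, -0.0218, 0.0907]
tcp_rot: [[0.975, -0.139, 0.172], [-0.136, -0.99, -0.024], [0.174, 0.0, -0.985]]
wrist_force: [0.1, 0.1, -0.0]
grip_width: 0.0615
finger_force: 34.1
```

```bash
python3 - <<'E'
from h import *
s=r.sense();print(inl(s["position"]),s["grip_width"],s["wrist_force"])
plan(lp(60,0,17),lanetool())
E
```

```text
[56.73563649  1.08405322 80.07799454] 0.06145955750590997 [ 0.1459823   0.08882199 -0.02305183]
cm [0.33 0.11 6.31] deg [0.02 0.   0.03]
```

Emit:
jog_arm(
  moves=[0, 0.3, 0.1, 3, 0, 0, 0, 0, 0.3, 0.1, 5, 0, 0, 0, 0, 0.3, 0.1, 5.8, 0, 0, 0, 0, 0.3, 0.1, 6.2, 0, 0, 0, 0, 0.3, 0.1, 6.4, 0, 0, 0, 0, 0.3, 0.1, 6.4, 0, 0, 0],
)

```text
clock: 5.8
position: [0.5204, -0.0252, 0.0292]
tcp_rot: [[0.975, -0.139, 0.174], [-0.137, -0.99, -0.024], [0.176, -0.001, -0.984]]
wrist_force: [0.4, 0.1, -1.2]
grip_width: 0.0608
finger_force: 34.1
```

Emit:
jog_arm(
  moves=[0, 0, 0, 0.15, 0, 0, 0, 0, 0, 0, 0.15, 0, 0, 0],
)

```text
clock: 6.0
position: [0.5208, -0.0251, 0.0282]
tcp_rot: [[0.975, -0.139, 0.175], [-0.137, -0.99, -0.024], [0.176, -0.001, -0.984]]
wrist_force: [-0.9, 0.9, 2.7]
grip_width: 0.0608
finger_force: 34.6
```

Contact, so I release and rise.

Emit:
jog_arm(
  moves=[1, 0, 0, 0, 0, 0, 0, 1, 0, 0, 0, 0, 0, 0, 1, 0, 0, 0, 0, 0, 0, 1, 0, 0, 0, 0, 0, 0, 1, 0, 0, -3, 0, 0, 0, 1, 0, 0, -6, 0, 0, 0, 1, -8, 0, -8, 0, 0, 0, 1, -11, 0, -8, 0, 0, 0, 0.25, -11, 0, -8, 0, 0, 0],
)

```text
clock: 6.9
position: [0.4021, -0.0054, 0.086]
tcp_rot: [[0.978, -0.131, 0.165], [-0.129, -0.991, -0.024], [0.166, 0.003, -0.986]]
wrist_force: [-0.1, -1.0, -0.8]
grip_width: 0.0728
finger_force: 0.0
```

```bash
python3 - <<'E'
from h import *
s=r.sense();print(inl(s["position"]),s["grip_width"],s["wrist_force"])
save("top","t2");save("side","s2")
for cam in("top","side"):
    for d in r.place_of(cam,"tray_mid")[:2]: p=w(cam,d["xyz"]);print(p,inl(p).round(1),round(d["score"],2))
E
```

```text
[-47.18128849   2.8733356   93.61413803] 0.07284385191428305 [-0.1414026  -1.00030901 -0.7851225 ]
[ 0.34523215 -0.14324945  0.00797776] [ -97.3 -141.5   23.2] 0.71
[ 0.52214214 -0.02449872  0.02453629] [61.8  0.7 12. ] 0.67
[ 0.52185647 -0.02074776  0.02359718] [60.9  4.4 11.2] 0.94
[ 0.34494969 -0.13827213  0.01518398] [ -97.  -136.6   30.5] 0.91
```

```bash
python3 - <<'E'
from h import *
plan(lp(-6,0,50),lanetool());plan(lp(-6,0,14),lanetool())
im=cv2.imread("pics/t2.png")[130:230,270:370]
cv2.imwrite("pics/c3.png",cv2.resize(im,None,fx=6,fy=6,interpolation=cv2.INTER_CUBIC))
E
```

```text
cm [ 4.09 -0.23  4.2 ] deg [ 0.06  0.57 -0.24]
cm [ 4.12 -0.24  7.8 ] deg [ 0.06  0.57 -0.24]
```

View pics/c3.png

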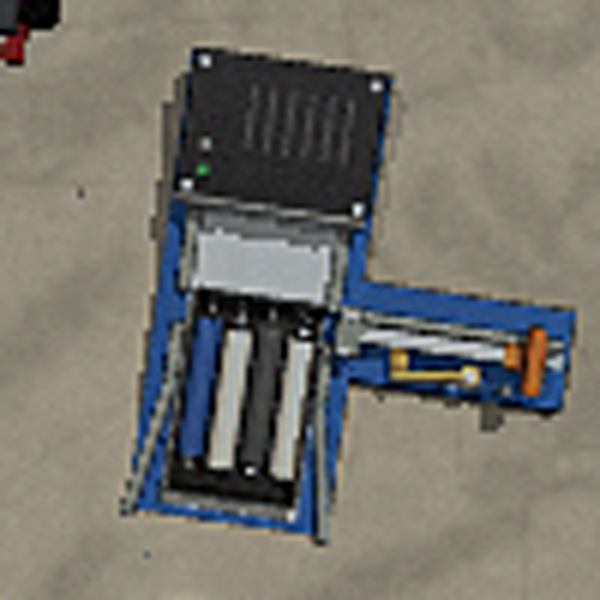

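The tray sits straight between the rails on the lower ramp, spanning rows 300–500 in the crop. Next I go behind it with the fingers nearly shut.

Emit:
jog_arm(
  moves=[0.25, 0, 0, 0, 0, 0, 0, 0.25, 2, -0.2, 0, 0, 0.5, 0, 0.25, 4, -0.2, 2, 0, 0.5, 0, 0.25, 4, -0.2, 4, 0, 0.5, 0, 0.25, 4, -0.2, 4, 0, 0.5, 0],
)

```text
clock: 7.6
position: [0.4471, -0.0161, 0.0497]
tcp_rot: [[0.976, -0.144, 0.166], [-0.142, -0.99, -0.028], [0.168, 0.004, -0.986]]
wrist_force: [0.0, 0.1, 0.0]
grip_width: 0.0214
finger_force: 0.0
```

```bash
python3 - <<'E'
from h import *
s=r.sense();print(inl(s["position"]),s["grip_width"],s["wrist_force"])
plan(lp(-7,0,14),lanetool())
E
```

```text
[-8.0929752  -1.43475682 49.9020671 ] 0.02135953861979826 [0.03979752 0.12820323 0.01416722]
cm [ 0.13 -0.16  3.59] deg [ 0.29  0.32 -0.25]
```

Emit:
jog_arm(
  moves=[0.25, 0, -0.15, 2, 0.3, 0.3, -0.25, 0.25, 0, -0.15, 3.2, 0.3, 0.3, -0.25, 0.25, 0, -0.15, 3.6, 0.3, 0.3, -0.25, 0.25, 0, -0.15, 3.6, 0.3, 0.3, -0.25, 0.25, 1, -0.15, 3.6, 0.3, 0.3, -0.25, 0.25, 2, -0.15, 3.6, 0.3, 0.3, -0.25],
)

```text
clock: 8.2
position: [0.4744, -0.0166, 0.0205]
tcp_rot: [[0.975, -0.136, 0.176], [-0.134, -0.991, -0.021], [0.178, -0.003, -0.984]]
wrist_force: [-0.2, -0.1, 1.1]
grip_width: 0.0213
finger_force: 0.3
```

```bash
python3 - <<'E'
from h import *
s=r.sense();print(inl(s["position"]),s["grip_width"],s["wrist_force"]);plan(lp(96.5,0,14),lanetool())
E
```

```text
[13.52943935  1.84332538 16.42590273] 0.021250000754611146 [-0.19231091 -0.14376782  1.09458203]
cm [8.3  0.21 0.27] deg [-0.19 -0.23  0.15]
```

Emit:
jog_arm(
  moves=[0.25, 0.8, 0.2, 0.2, 0, 0, 0, 0.25, 1.6, 0.2, 0.2, 0, 0, 0, 0.25, 2.4, 0.2, 0.2, 0, 0, 0, 0.25, 3.2, 0.2, 0.2, 0, 0, 0, 0.25, 4, 0.2, 0.2, 0, 0, 0, 0.25, 4.8, 0.2, 0.2, 0, 0, 0, 0.25, 5.6, 0.2, 0.2, 0, 0, 0, 0.25, 6.4, 0.2, 0.2, 0, 0, 0, 0.25, 7.2, 0.2, 0.2, 0, 0, 0, 0.25, 7.2, 0.2, 0.2, 0, 0, 0],
)

```text
clock: 9.2
position: [0.5456, -0.0284, 0.0309]
tcp_rot: [[0.975, -0.136, 0.178], [-0.134, -0.991, -0.022], [0.179, -0.003, -0.984]]
wrist_force: [-0.1, 0.9, -0.2]
grip_width: 0.0214
finger_force: 0.0
```

```bash
python3 - <<'E'
from h import *
s=r.sense();print(inl(s["position"]),s["grip_width"],s["wrist_force"]);plan(lp(96.5,0,14),lanetool())
save("top","t3");save("side","s3")
for cam in("top","side"):
    for d in r.place_of(cam,"tray_mid")[:3]: p=w(cam,d["xyz"]);print(p,inl(p).round(1),round(d["score"],2))
im=cv2.imread("pics/s3.png")[150:250,240:390]
cv2.imwrite("pics/c4.png",cv2.resize(im,None,fx=5,fy=5,interpolation=cv2.INTER_CUBIC))
E
```

```text
[8.63432846e+01 5.94174045e-02 1.41384083e+01] 0.021406890082341378 [-0.06081182  0.85123114 -0.23095622]
cm [1.02 0.01 0.02] deg [-0.18 -0.31  0.15]
[ 0.34725988 -0.14193359  0.01236488] [ -94.7 -139.9   27.2] 0.7
[ 0.6012529  -0.03728376  0.03895297] [143.2  -1.   12.3] 0.56
[ 0.34388374 -0.13947182  0.01241189] [ -98.4 -138.    27.9] 0.77
[ 0.60621235 -0.03167477  0.04117945] [147.7   5.3  13.7] 0.54
```

View pics/c4.png

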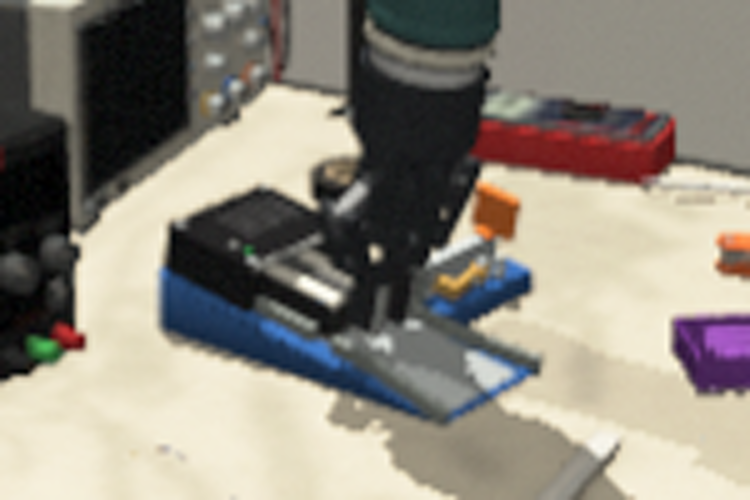

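The tray is partly under the hood (crop 270–350, 250–320), with its centre near lane x = 145. I'll push gently on to the stop.

Emit:
jog_arm(
  moves=[0.25, 0.4, 0, 0, 0, 0, 0, 0.25, 0.7, 0, 0, 0, 0, 0, 0.25, 0.9, 0, 0, 0, 0, 0, 0.25, 1.0, 0, 0, 0, 0, 0, 0.25, 1.1, 0, 0, 0, 0, 0, 0.25, 1.1, 0, 0, 0, 0, 0],
)

```text
clock: 10.0
position: [0.5541, -0.0296, 0.0322]
tcp_rot: [[0.975, -0.136, 0.175], [-0.134, -0.991, -0.021], [0.176, -0.003, -0.984]]
wrist_force: [-2.1, -0.2, -0.1]
grip_width: 0.0214
finger_force: 0.9
```

```bash
python3 - <<'E'
from h import *
s=r.sense();print(inl(s["position"]),s["wrist_force"])
E
```

```text
[94.9903099   0.10093725 13.95606755] [-2.07593803 -0.22723239 -0.07215972]
```

Emit:
jog_arm(
  moves=[0.25, 0.2, 0, 0, 0, 0, 0, 0.25, 0.4, 0, 0, 0, 0, 0, 0.25, 0.4, 0, 0, 0, 0, 0],
)

```text
clock: 10.3
position: [0.5542, -0.0295, 0.0318]
tcp_rot: [[0.977, -0.136, 0.167], [-0.134, -0.991, -0.019], [0.168, -0.004, -0.986]]
wrist_force: [-11.2, 1.6, 5.7]
grip_width: 0.0211
finger_force: 4.9
```

```bash
python3 - <<'E'
from h import *
s=r.sense();print(inl(s["position"]),s["wrist_force"])
E
```

```text
[95.06240616  0.17512054 13.50648335] [-11.18297259   1.64716399   5.72192891]
```

Firm stop at 11 N. I back off, rise, and check that the tray stays home.

Emit:
jog_arm(
  moves=[0.25, -0.4, 0, 0, 0, 0, 0, 0.25, -1.5, 0, 0, 0, 0, 0, 0.25, -3, 0, 0, 0, 0, 0, 0.25, -3, 0, -4, 0, 0, 0, 0, -3, 0, -8, 0, 0, 0, 0, -6, 0, -9, 0, 0, 0, 0, -10, 0, -9, 0, 0, 0, 0, -10, 0, -9, 0, 0, 0],
)

```text
clock: 11.1
position: [0.439, -0.0139, 0.1028]
tcp_rot: [[0.976, -0.136, 0.17], [-0.134, -0.991, -0.019], [0.171, -0.004, -0.985]]
wrist_force: [0.4, 0.4, -0.3]
grip_width: 0.0
finger_force: 0.0
```

```bash
python3 - <<'E'
from h import *
np.set_printoptions(precision=2,suppress=True)
s=r.sense();print(inl(s["position"]),s["wrist_force"])
save("top","t4");save("side","s4")
for cam in("top","side"):
  for n in("tray_mid","gate_tab"):
    for d in r.place_of(cam,n)[:3]: p=w(cam,d["xyz"]);print(cam,n,inl(p).round(1),round(d["score"],2))
im=cv2.imread("pics/t4.png")[130:230,270:370]
cv2.imwrite("pics/c5.png",cv2.resize(im,None,fx=6,fy=6,interpolation=cv2.INTER_CUBIC))
plan(lp(99,-170,110),lanetool())
E
```

```text
[ -7.09  -0.39 103.6 ] [ 0.4   0.36 -0.33]
top tray_mid [155.6   2.4  11. ] 0.83
top tray_mid [ -93.1 -141.2   28.4] 0.69
top tray_mid [206.4  -0.6  15.3] 0.58
top gate_tab [  99.3 -128.5   42.8] 0.51
side tray_mid [ -97.4 -140.7   30. ] 0.76
side tray_mid [155.4  -0.6   8.7] 0.74
side gate_tab [  99.4 -122.9   41.2] 0.64
cm [ 9.82 16.97 -0.63] deg [-0.18 -0.27  0.14]
```

View pics/c5.png

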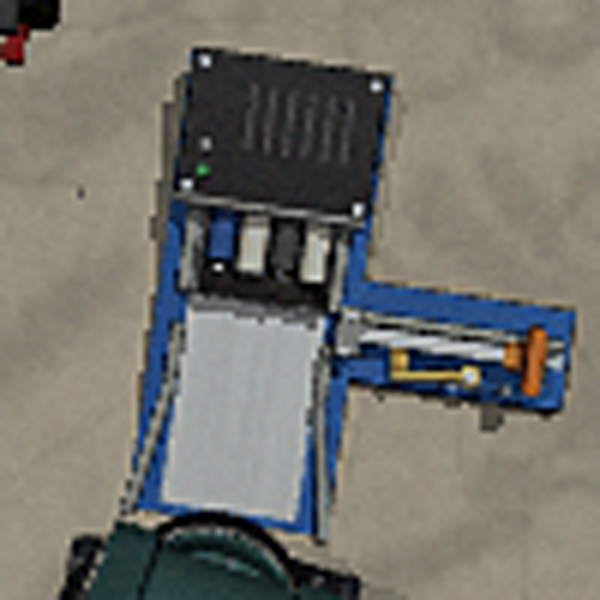

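The tray is home: its rear end is at crop row ~305, and the networks give lane x ≈ 155.5. Next the gate, approached from outside the tab.

Emit:
jog_arm(
  moves=[0, 9.8, 17, -0.6, -0.2, -0.3, 0.1, 0, 9.8, 17, -0.6, -0.2, -0.3, 0.1, 0, 9.8, 17, -0.6, -0.2, -0.3, 0.1, 0, 9.8, 17, -0.6, -0.2, -0.3, 0.1, 0, 9.8, 17, -0.6, -0.2, -0.3, 0.1, 0, 9.8, 17, -0.6, -0.2, -0.3, 0.1],
)

```text
clock: 12.0
position: [0.5166, -0.1981, 0.1265]
tcp_rot: [[0.975, -0.142, 0.17], [-0.139, -0.99, -0.025], [0.171, 0.001, -0.985]]
wrist_force: [0.1, 0.8, -0.6]
grip_width: -0.0001
finger_force: 0.0
```

```bash
python3 - <<'E'
from h import *
np.set_printoptions(precision=2,suppress=True)
s=r.sense();print(inl(s["position"]),s["wrist_force"])
plan(lp(100,-168,38),lanetool())
E
```

```text
[  97.88 -172.05  109.11] [ 0.15  0.77 -0.61]
cm [ 0.23 -0.42  7.11] deg [ 0.08  0.13 -0.12]
```

Emit:
jog_arm(
  moves=[0, 0.2, -0.2, 4, 0, 0, 0, 0, 0.2, -0.3, 7.1, 0, 0, 0, 0, 0.2, -0.3, 7.1, 0, 0, 0, 0, 0.2, -0.7, 7.1, 0, 0, 0, 0, 0.2, -1.4, 7.1, 0, 0, 0, 0, 0.2, -2.0, 7.1, 0, 0, 0, 0, 0.2, -2.6, 7.1, 0, 0, 0, 0, 0.2, -3.2, 7.1, 0, 0, 0, 0, 0.2, -3.2, 7.1, 0, 0, 0],
)

```text
clock: 12.9
position: [0.5357, -0.1665, 0.0582]
tcp_rot: [[0.975, -0.138, 0.172], [-0.136, -0.99, -0.025], [0.174, 0.001, -0.985]]
wrist_force: [-0.3, -1.4, 2.1]
grip_width: 0.0001
finger_force: 1.0
```

```bash
python3 - <<'E'
from h import *
np.set_printoptions(precision=2,suppress=True)
s=r.sense();print(inl(s["position"]),s["wrist_force"])
plan(lp(100,-83,38),lanetool())
save("top","t5")
for d in r.place_of("top","gate_tab")[:3]: print(inl(w("top",d["xyz"])).round(1),round(d["score"],2))
E
```

```text
[ 100.36 -138.06   39.34] [-0.31 -1.4   2.14]
cm [-0.03 -5.51  0.13] deg [ 0.04 -0.01  0.07]
[ 269.4 -214.2  -47.9] 0.53
```

Emit:
jog_arm(
  moves=[0, 0, -0.6, 0.1, 0, 0, 0, 0, 0, -1.2, 0.1, 0, 0, 0, 0, 0, -1.8, 0.1, 0, 0, 0, 0, 0, -2.4, 0.1, 0, 0, 0, 0, 0, -3.0, 0.1, 0, 0, 0, 0, 0, -3.6, 0.1, 0, 0, 0, 0, 0, -4.2, 0.1, 0, 0, 0, 0, 0, -4.8, 0.1, 0, 0, 0],
)

```text
clock: 13.8
position: [0.5421, -0.1187, 0.0563]
tcp_rot: [[0.976, -0.138, 0.171], [-0.136, -0.99, -0.024], [0.172, 0.001, -0.985]]
wrist_force: [-0.1, -4.7, 5.0]
grip_width: -0.0004
finger_force: 2.5
```

```bash
python3 - <<'E'
from h import *
np.set_printoptions(precision=2,suppress=True)
s=r.sense();print(inl(s["position"]),s["wrist_force"])
plan(lp(100,-80,38),lanetool())
save("top","t5");save("side","s5")
for cam in("top","side"):
  for n in("tray_mid","gate_tab","gate_tip"):
    for d in r.place_of(cam,n)[:3]: p=w(cam,d["xyz"]);print(cam,n,inl(p).round(1),round(d["score"],2))
E
```

```text
[ 99.79 -89.85  37.58] [-0.08 -4.68  4.99]
cm [ 0.02 -0.98 -0.04] deg [0.02 0.07 0.05]
top tray_mid [ -99.  -140.1   26.5] 0.65
top tray_mid [157.4  -1.3  11.6] 0.52
top gate_tip [98.1 22.  15.2] 0.57
side tray_mid [ -96.9 -137.8   27.4] 0.59
side tray_mid [155.5   2.3  11.9] 0.47
side tray_mid [2.4 3.2 4.4] 0.26
side gate_tip [102.6  25.   12.3] 0.52
```

The gate is moving smoothly and has about 9 mm left.

Emit:
jog_arm(
  moves=[0, 0, -0.5, 0, 0, 0, 0, 0, 0, -0.8, 0, 0, 0, 0, 0, 0, -1.0, 0, 0, 0, 0, 0, 0, -1.2, 0, 0, 0, 0, 0, 0, -1.2, 0, 0, 0, 0],
)

```text
clock: 14.7
position: [0.5428, -0.1071, 0.0559]
tcp_rot: [[0.976, -0.138, 0.169], [-0.136, -0.99, -0.024], [0.171, 0.0, -0.985]]
wrist_force: [-2.5, -3.3, -1.3]
grip_width: 0.0001
finger_force: 2.0
```

```bash
python3 - <<'E'
from h import *
np.set_printoptions(precision=2,suppress=True)
s=r.sense();print(inl(s["position"]),s["wrist_force"])
E
```

```text
[ 98.74 -78.22  37.27] [-2.5  -3.35 -1.32]
```

Emit:
jog_arm(
  moves=[0, 0.1, -0.2, 0, 0, 0, 0, 0, 0.1, -0.4, 0, 0, 0, 0, 0, 0.1, -0.5, 0, 0, 0, 0, 0, 0.1, -0.5, 0, 0, 0, 0],
)

```text
clock: 15.1
position: [0.5429, -0.1068, 0.0559]
tcp_rot: [[0.975, -0.143, 0.168], [-0.14, -0.99, -0.029], [0.17, 0.005, -0.985]]
wrist_force: [-7.6, -13.0, 0.2]
grip_width: -0.0004
finger_force: 7.1
```

```bash
python3 - <<'E'
from h import *
np.set_printoptions(precision=2,suppress=True)
s=r.sense();print(inl(s["position"]),s["wrist_force"])
E
```

```text
[ 98.82 -77.89  37.28] [ -7.63 -12.98   0.24]
```

The gate has come to a hard end (15 N, no further travel). I retreat and look.

Emit:
jog_arm(
  moves=[0, 0, -0.3, 0, 0, 0, 0, 0, 0, -0.3, 0, 0, 0, 0, 0, 0, 0.5, 0, 0, 0, 0, 0, 0, 3, 0, 0, 0, 0, 0, 0, 6, 0, 0, 0, 0, 0, 0, 9, -3, 0, 0, 0, 0, 0, 9, -8, 0, 0, 0, 0, -5, 9, -12, 0, 0, 0, 0, -10, 9, -12, 0, 0, 0, 0, -10, 9, -12, 0, 0, 0],
)

```text
clock: 16.1
position: [0.4106, -0.1726, 0.1573]
tcp_rot: [[0.976, -0.138, 0.169], [-0.137, -0.99, -0.019], [0.17, -0.005, -0.985]]
wrist_force: [0.3, 0.6, -0.2]
grip_width: 0.0
finger_force: 0.0
```

```bash
python3 - <<'E'
from h import *
np.set_printoptions(precision=2,suppress=True)
s=r.sense();print(inl(s["position"]),s["wrist_force"])
save("top","t6");save("side","s6")
for cam in("top","side"):
  for n in("tray_mid","gate_tab","gate_tip"):
    for d in r.place_of(cam,n)[:3]: p=w(cam,d["xyz"]);print(cam,n,inl(p).round(1),round(d["score"],2))
a=cv2.resize(cv2.imread("pics/t6.png")[140:210,285:375],None,fx=6,fy=6,interpolation=cv2.INTER_CUBIC)
cv2.imwrite("pics/c6.png",a)
E
```

```text
[  -3.58 -161.53  158.34] [ 0.34  0.57 -0.24]
top tray_mid [ -95.8 -140.7   26.9] 0.66
top tray_mid [155.7   0.7  13.4] 0.58
top gate_tab [ 95.5 -61.9  42.8] 0.64
top gate_tab [158.3   0.3  10.8] 0.35
top gate_tip [ -40.3 -278.1    2.3] 0.72
top gate_tip [98.3 31.4 13.9] 0.7
side tray_mid [ -96.7 -137.5   27.8] 0.7
side tray_mid [152.4   4.3  15.1] 0.62
side gate_tab [102.8 -57.3  40.5] 0.48
side gate_tip [98.3 35.7 13.2] 0.56
```

View pics/c6.png

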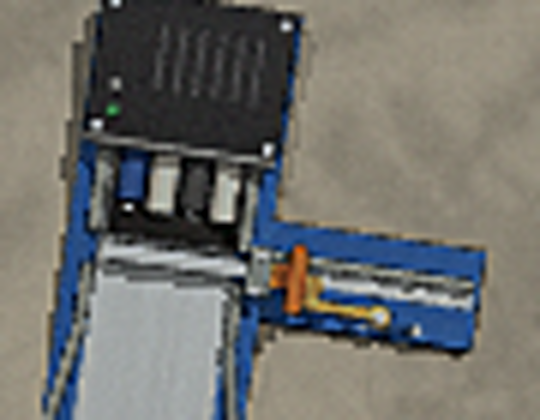

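The picture shows the gate across behind the tray, with the tab at (298,280) (lane y ≈ -62). The brass catch, pivot (380,318) to tip (312,288), has swung in by about 10°. The tray is home and the arm is clear, so I hand in.

```bash
python3 -c "
from bench import r
print(r.hand_in())"
```

```text
the job is handed in; nothing more can be done
None
```

I handed the job in with the tray against the stop, the gate fully shut and the brass catch snapped in, going by the last pictures; the hand-in gave no verdict.

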